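# Seat a slate bar in the feed jig

### The job

Push the long slate bar along the bench until its long side lies flat against the wooden fence and its left end is against the end stop, and push the sliding aluminium pusher block along the fence up against the bar's other end, so that the bar sits snugly in the corner with no visible gaps. Only push with the fingers: never lift or tip the bar, and leave the short bar, the round blanks, the flask, the tin, the bowl and the brush where they are.

Things in the scene. Friction and masses are not known exactly. Their poses are not given: they have to be found in the camera images.
- bar: the long slate bar: a dark grey block 40 x 120 x 30 mm high, about 0.4 kg, lying flat loose on the bench between the robot and the fence. Origin: centre of its underside; its y axis runs along its 120 mm length, x across its 40 mm width, z up. It starts askew by up to 0.3 rad to the fence.
- jig: wooden corner jig fixed to the bench: an L of two rails 25 mm high. Origin: the L's inner corner at bench height. Fence: face is the plane x = 0, 22 mm thick (to +x), from y = +40 to -320 mm; the bar belongs on its -x (robot's) side. End stop: face is the plane y = 0, 28 mm thick (to +y), out to x = -68 mm. A seated bar's centre is at x = -20, y = -60 mm, its length along y.
- pusher (a joint): how far the pusher block has slid along the fence towards the end stop (m): at value v its front face is at y = -260 mm + v of the jig frame. Travel 0 to 0.18; starts at 0 to 0.03; 0.14 when closed on a seated bar. Slides stiffly (about 3 N), stays where left, and can push the bar along in front of it.
- pusher_face (a point): middle of the pusher's front face (the one that meets the bar's end), 15 mm above the bench. The pusher is an aluminium saddle over the fence; its block on the robot's side is 36 mm wide (x = -38 to -2 mm of the jig frame), 30 mm long along the fence, its top 37 mm above the bench.
- pusher_back (a point): the middle of the pusher's back face, the one to push on, 30 mm behind pusher_face, 15 mm above the bench, 20 mm from the fence's face.
- short_bar: short slate bar, 40 x 60 x 30 mm high, dark grey like the long bar but half its length; lies to the left of the jig's end stop. Leave alone. Origin: centre of its underside, z up.
- disc_a: round slate blank, 40 mm diameter, 16 mm high, on the robot's side of the fence near its right end. Leave alone. Origin: centre of its underside.
- disc_b: round slate blank, 40 mm diameter, 16 mm high, beyond the fence. Leave alone. Origin: centre of its underside.
- flask: pale cream drinking flask, 66 mm diameter, 190 mm high, beyond the fence. Leave alone. Origin: centre of its underside.
- tin: green open tin, 72 mm diameter, 90 mm high, at the right. Leave alone. Origin: centre of its underside.
- bowl: red open bowl, 120 mm diameter, 50 mm high, at the left. Leave alone. Origin: centre of its underside.
- brush: hand brush with a wooden handle, about 0.2 m long, lying at the right nearest the robot. Leave alone. Origin: underside, near its middle.
Mind the look-alikes: they are no part of the job. What is shaped like the bar but red or white is not meant.

How it is judged (in metres and radians):
At the end, for the whole second after the job is handed in: The long bar rests flat on the bench in the jig's corner: side within 3.5 mm of the fence and parallel to it within 0.04 rad, left end within 3.5 mm of the end stop, and the pusher's front face at most 125 mm from the end stop (120 mm is no gap at all) (x of bar in the frame of jig between -0.0235 and -0.016 m and y of bar in the frame of jig between -0.0635 and -0.056 m and angle between the y axis of bar and the y axis of jig, either way round below 0.04 rad and y of pusher_face in the frame of jig above -0.125 m and height (world z) of bar below 0.004 m and angle between bar's own z axis and vertical below 0.04 rad and linear speed of bar below 0.01 m/s); the robot touches nothing.
It fails at once if the long slate bar is lifted off the bench or tipped (height (world z) of bar above 0.01 m or angle between bar's own z axis and vertical above 0.15 rad).
It fails at once if one of the other loose things (short bar, round blanks, flask, tin, bowl, brush) is moved by more than 15 mm (distance of any of short_bar, disc_a, disc_b, flask, tin, bowl, brush from where it was at the start of the episode above 0.015 m).
It fails at once if the flask or the tin is tipped (angle between any of flask, tin's own z axis and vertical above 0.3 rad).
It also fails if it takes over 48 s, if anything falls off the work surface, if the arm or the gripper's body presses on something with over 40 N, if the wrist force passes 120 N, or if a joint passes its speed limit or range.

### The arm

A 6-joint arm with a two-finger parallel gripper is mounted at the origin on the work surface. World frame = base frame: x ahead of the robot, y to its left, z up, the work surface at z = 0. Lengths are in mm, angles in rad, forces in N, time in s.
With the tool pointing down it reaches from about 275 to 1000 mm from the base axis. Payload 8.4 kg.
Tool frame: the origin (TCP) lies midway between the tips of the shut fingers; the grasp point (between the pads) lies grip_depth behind it (grip_depth is the distance from the TCP to the grasp point, in mm); z points along the fingers, y is the line along which they close (so a half turn about z gives the same grasp; the last joint's range is limited). The gripper opens to 85 mm and grips with 20 to 120 N. Pads are 22 mm wide; open, the fingers measure 114 mm over their backs; the gripper's body (76 mm by 85 mm) begins 54 mm behind the grasp point. The pads swing forward as they close: fully open they stand 13 mm farther back than shut.
Start: joints at [-1.22, 0.353, 1.633, -0, 1.155, -0.002], TCP at [215.953, -586.509, 231.281] pointing down, gripper open.
Joint ranges: [-2.63, 2.63], [-0.92, 2.1], [0.06, 2.66], [-1.3, 4.44], [0, 2.69], [-3.02, 3.02]. Speed limits (rad/s): [2.22, 2.22, 2.79, 3.14, 3.14, 3.14].

### API

Orientations are given as [roll, pitch, yaw] about the fixed x, y, z axes, in that order (R = Rz(yaw) Ry(pitch) Rx(roll)).
In Python, from rig import * gives the robot as it stands.
- The arm moves only by the shell command python3 -m creep 'ROWS' [FORCE]. ROWS is JSON, a list of rows, each an object of numbers: "x", "y", "z": the shift along the tool's x, y, z in mm; "rx", "ry", "rz": the turn, a rotation vector about the tool's x, y, z in rad; "hand": the finger opening in mm, from 0 to 85.4. A call has 1 to 20 rows; each row shifts and turns the commanded pose from where the row before left it, along the tool's axes as they then stand; what a row does not reach is not made up. A row lasts 1/8 s, in which the tool goes at most 62.5 mm and 10.7 degrees, less where a joint would pass 70% of its speed; a pose out of reach is approached as far as the arm can. A call with a gripper value outside its range is refused whole. The fingers move at their own pace and stop on an object; FORCE is the grip in N (left out, the last holds). Time passes only in rows, so rows that do not move let the fingers close. It gives the time, the measured TCP pose, the force, the opening and the grip force at its end, in the units of the state.
- sense(): the state, without advancing time (a new reading comes with each control period).
- grab_frame(name): name is "scene" or "top"; returns the picture (400x640x3 uint8, red, green, blue); there is no depth.
- get_calibration(name): a dict with "K" (3x3 intrinsics, pixels), "k1" (the pictures are not rectified: a ray, as slopes to the right and down, at radius r is drawn at 1 + k1 r^2 times it, then the intrinsics apply), "R" (3x3) and "t" (3): a world point X has camera coordinates R X + t. Camera axes: x right, y down, z forward; pixel columns grow to the right and rows downward; lengths in mm; the calibration is good to about 2 mm. A picture is of the moment at which its call begins. get_calibration takes no time and is no camera call.
- sign_off(): hands the job in; it is judged then, once.
The state is a dict: "clock": time; "qpos": joint angles; "qvel": joint speeds; "joint_efforts": joint torques, N m; "eef_pos": TCP position; "tcp_rot": TCP orientation; "contact_force": force on the tool from outside, world axes, zero at the start; "wrist_torque": the same for the moment, N m; "opening": opening from 0.0 (shut) to 1.0 (fully open); "grasp_force": force on a finger pad.
Only numpy, scipy, OpenCV 4.12 (cv2) and the standard library are available. Lean on these libraries where they do the work, as an engineer would, in place of code of your own. Each camera call takes 0.05 s, during which the arm holds its last target. There are 200 camera calls.

## Working session

There is one attempt and no reset: what is moved stays moved. The work goes in short steps, Python scripts to look and compute and a shell command to move; the robot and the scene stay as the last step left them, time stands still between calls to the robot, and variables do not carry over. Pictures are saved under pics/ and viewed, at most 10 in all, crops included, and the job is handed in when it is done.

```bash
mkdir -p pics; cat > h.py <<'E'
from rig import *
import numpy as np, cv2
def ray(n,u,v):
    c=get_calibration(n);K=np.array(c["K"]);R=np.array(c["R"]);t=np.array(c["t"])
    d=np.array([c["k1"],0,0,0,0],float)
    p=cv2.undistortPoints(np.array([[[u,v]]],float),K,d)[0,0]
    return -R.T@t, R.T@np.array([p[0],p[1],1])
def at(n,u,v,z):
    o,d=ray(n,u,v); return np.round((o+d*(z-o[2])/d[2])[:2],1)
def px(n,X):
    c=get_calibration(n)
    R=np.array(c["R"],float)
    return np.round(cv2.projectPoints(np.array([X],float),cv2.Rodrigues(R)[0],np.array(c["t"],float),np.array(c["K"],float),np.array([c["k1"],0,0,0,0],float))[0][0,0],1)
def save(n,f,crop=None,s=1):
    im=grab_frame(n)[:,:,::-1]
    if crop: a,b,c,d=crop; im=im[b:d,a:c]
    cv2.imwrite("pics/"+f,cv2.resize(im,None,fx=s,fy=s,interpolation=cv2.INTER_CUBIC))
E
python3 -c "
from h import *
save('top','t0.png',None,1.25);save('scene','s0.png')
s=sense();print(s)
for n in('top','scene'):print(get_calibration(n))"
```

```text
{'clock': 0.1, 'qpos': array([-1.22042642e+00,  3.53604217e-01,  1.63405199e+00,  2.03978118e-06,
        1.15518854e+00, -2.42522850e-03]), 'qvel': array([-0.00015947, -0.00060493, -0.00160994,  0.00052125, -0.00208932,
        0.00138234]), 'joint_efforts': array([-9.29898706e-04, -6.06364775e+01, -3.42816532e+01, -2.28132376e-05,
        4.09790766e-03, -1.13457855e-05]), 'eef_pos': array([ 215.79281029, -586.11691136,  230.62425732]), 'tcp_rot': array([-3.14034057e+00, -4.90169359e-06,  3.52794306e-01]), 'contact_force': array([-0.44546358,  0.17004485, -0.64332103]), 'wrist_torque': array([-0.01037549, -0.00044584, -0.0219556 ]), 'grasp_force': 0.0, 'opening': 0.9971707283084896}
{'K': array([[428.8513932 ,   0.        , 322.00791277],
       [  0.        , 428.8513932 , 194.15700496],
       [  0.        ,   0.        ,   1.        ]]), 'k1': 0.03972846530792271, 'R': array([[-0.01223753, -0.99982072, -0.0144489 ],
       [-0.99645751,  0.01339619, -0.0830239 ],
       [ 0.08320257,  0.01338171, -0.9964428 ]]), 't': array([  18.53495403,  596.77460883, 1179.01090893])}
{'K': array([[486.41971674,   0.        , 326.41499341],
       [  0.        , 486.41971674, 199.6381994 ],
       [  0.        ,   0.        ,   1.        ]]), 'k1': -0.15217482257530504, 'R': array([[ 0.56387026,  0.82582904, -0.00753227],
       [ 0.64560357, -0.44646458, -0.61956873],
       [-0.51502074,  0.34449352, -0.78490627]]), 't': array([-309.57343277, -364.38988065, 1788.04092327])}
```

View pics/t0.png

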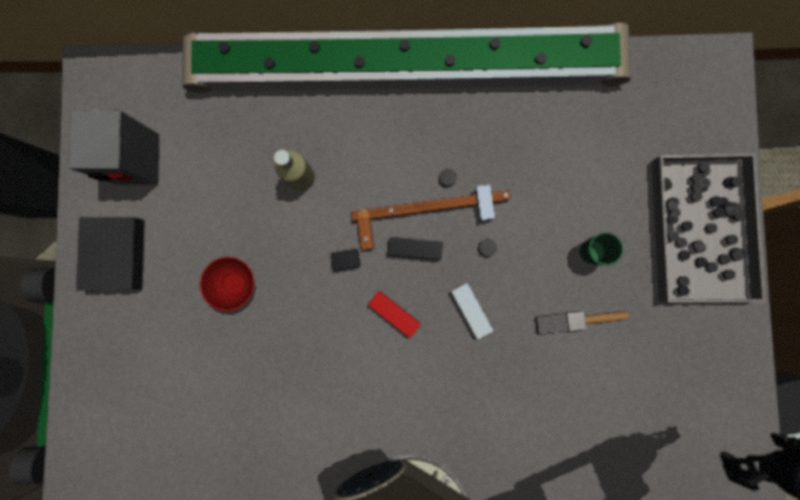

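View pics/s0.png

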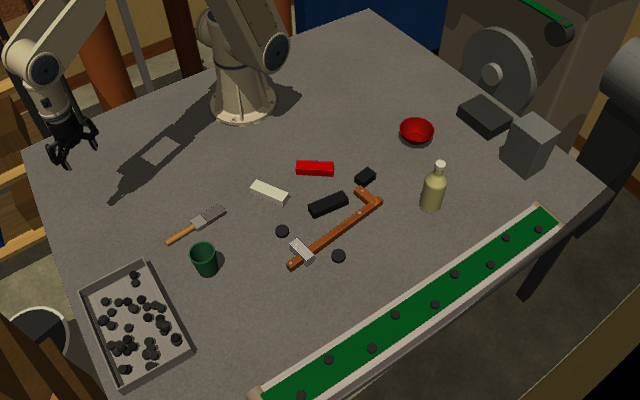

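The long slate bar is at top-view (415,249) in the 1.25x picture. The look-alikes are the short dark bar (345,260), the red block (395,314) and the white block (472,311). Only (415,249) is dark, 120 mm long and between the robot and the fence. The fence runs (355,216) to (508,196), the stop is at (365,232), the pusher at (485,202), and disc_a at (487,247).

```bash
python3 -c "
from h import *
save('top','t1.png',(264,140,424,220),5)"
```

```text
(no output)
```

View pics/t1.png

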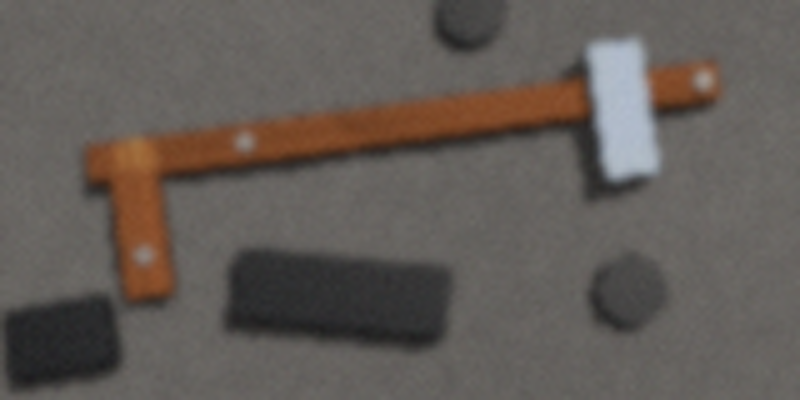

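The crop confirms the long bar, with top corners (235,250), (452,268), (443,345) and (228,328). The fence's robot-side edge runs (165,175) to (718,100), the stop's right face (160,178) to (172,295), and disc_a is at (628,290).

```bash
cat > m.py <<'E'
from h import *
def c(u,v,z): return at('top',264+u/5-.4,140+v/5-.4,z)
print('bar',[c(*p,30) for p in((235,250),(452,266),(443,343),(228,325))])
print('fence edge',c(165,172,25),c(590,118,25),c(718,97,25)); print('fence far',c(90,145,25),c(718,62,25))
print('stop R face',c(160,180,25),c(172,295,25),'L',c(125,300,25))
print('pusher',[c(*p,37) for p in((588,42),(640,38),(660,175),(606,182))])
print('discs',c(628,290,16),c(470,12,16)); print('short',[c(*p,30) for p in((5,313),(108,297),(120,365),(12,385))])
E
python3 m.py
```

```text
bar [array([609.8,  42.6]), array([599.1, -78.6]), array([556.2, -72.8]), array([567.8,  46.9])]
fence edge [655.   81.8] [ 682.2 -158. ] [ 693. -230.]
fence far [670.9 124.1] [ 712.9 -230.6]
stop R face [650.5  84.7] [585.4  78.4] L [582.9 104.8]
pusher [array([ 723.2, -156.3]), array([ 725. , -185.3]), array([ 647.7, -194.5]), array([ 644.3, -164.5])]
discs [ 585.4 -178.2] [745.6 -92.3]
short [array([576.1, 171.5]), array([584.3, 113.9]), array([546.2, 107.4]), array([535.9, 167.6])]
```

```bash
python3 -m creep '[{"rz":0.1165,"hand":70},{"rz":0.1165},{"x":25,"y":-35},{"x":25,"y":-35},{"x":25,"y":-35},{"x":25,"y":-35},{"x":25,"y":-35},{"x":25,"y":-35},{"x":25,"y":-35},{"x":25,"y":-35},{"x":25,"y":-35},{"x":25,"y":-35},{"x":25,"y":-35},{"x":25,"y":-35},{"x":25,"y":-35},{"x":25,"y":-35},{"x":20,"y":-32},{"z":30},{"z":30},{}]'
python3 -c "
from h import *
for p in((465,285),(492,333),(375,292)):print(at('top',p[0]/1.25,p[1]/1.25,30))"
```

```text
[ 500.6 -126.6]
[ 395.  -183.2]
[487.5  73.2]schema error: expected keys x, y, z, rx, ry, rz, hand
```

```bash
python3 -m creep '[{"x":0,"y":0,"z":0,"rx":0,"ry":0,"rz":0.1165,"hand":70},{"x":0,"y":0,"z":0,"rx":0,"ry":0,"rz":0.1165,"hand":70},{"x":25,"y":-35,"z":0,"rx":0,"ry":0,"rz":0,"hand":70},{"x":25,"y":-35,"z":0,"rx":0,"ry":0,"rz":0,"hand":70},{"x":25,"y":-35,"z":0,"rx":0,"ry":0,"rz":0,"hand":70},{"x":25,"y":-35,"z":0,"rx":0,"ry":0,"rz":0,"hand":70},{"x":25,"y":-35,"z":0,"rx":0,"ry":0,"rz":0,"hand":70},{"x":25,"y":-35,"z":0,"rx":0,"ry":0,"rz":0,"hand":70},{"x":25,"y":-35,"z":0,"rx":0,"ry":0,"rz":0,"hand":70},{"x":25,"y":-35,"z":0,"rx":0,"ry":0,"rz":0,"hand":70},{"x":25,"y":-35,"z":0,"rx":0,"ry":0,"rz":0,"hand":70},{"x":25,"y":-35,"z":0,"rx":0,"ry":0,"rz":0,"hand":70},{"x":25,"y":-35,"z":0,"rx":0,"ry":0,"rz":0,"hand":70},{"x":25,"y":-35,"z":0,"rx":0,"ry":0,"rz":0,"hand":70},{"x":25,"y":-35,"z":0,"rx":0,"ry":0,"rz":0,"hand":70},{"x":25,"y":-35,"z":0,"rx":0,"ry":0,"rz":0,"hand":70},{"x":20,"y":-32,"z":0,"rx":0,"ry":0,"rz":0,"hand":70},{"x":0,"y":0,"z":30,"rx":0,"ry":0,"rz":0,"hand":70},{"x":0,"y":0,"z":30,"rx":0,"ry":0,"rz":0,"hand":70},{"x":0,"y":0,"z":0,"rx":0,"ry":0,"rz":0,"hand":70}]'
cat >> h.py <<'E'
C=np.array([653.5,84.5]);YAW=.12
def jig(w):
    c,s=np.cos(YAW),np.sin(YAW); d=np.array(w[:2])-C
    return np.round([c*d[0]+s*d[1],-s*d[0]+c*d[1]],1)
def st():
    s=sense();print('t',s['clock'],'tcp',s['eef_pos'].round(1),s['tcp_rot'].round(3),'jig',jig(s['eef_pos']),'F',s['contact_force'].round(1),'open',round(s['opening'],3))
E
python3 -c "
from h import *
st()"
```

```text
clock: 2.65
eef_pos: [519.2, -23.8, 169.4]
tcp_rot: [-3.141, 0.005, 0.12]
contact_force: [0.3, -1.0, 0.9]
opening: 0.825
grasp_force: 0.0
t 2.65 tcp [519.2 -23.8 169.4] [-3.141  0.005  0.12 ] jig [-146.3  -91.4] F [ 0.3 -1.   0.9] open 0.825
```

```bash
python3 -m creep '[{"x":0,"y":0,"z":30,"rx":0,"ry":0,"rz":0,"hand":70},{"x":0,"y":0,"z":30,"rx":0,"ry":0,"rz":0,"hand":70},{"x":0,"y":0,"z":30,"rx":0,"ry":0,"rz":0,"hand":70},{"x":0,"y":0,"z":30,"rx":0,"ry":0,"rz":0,"hand":70},{"x":0,"y":0,"z":20,"rx":0,"ry":0,"rz":0,"hand":70},{"x":0,"y":0,"z":12,"rx":0,"ry":0,"rz":0,"hand":70},{"x":0,"y":0,"z":8,"rx":0,"ry":0,"rz":0,"hand":70},{"x":0,"y":0,"z":4,"rx":0,"ry":0,"rz":0,"hand":70},{"x":0,"y":0,"z":0,"rx":0,"ry":0,"rz":0,"hand":70}]'
python3 -c "
from h import *
st();save('scene','s1.png',(270,110,430,230),5)"
```

```text
clock: 3.78
eef_pos: [521.1, -24.0, 7.5]
tcp_rot: [3.142, -0.0, 0.12]
contact_force: [0.3, 0.4, -0.2]
opening: 0.817
grasp_force: 0.0
t 3.775 tcp [521.1 -24.    7.5] [ 3.142 -0.     0.12 ] jig [-144.4  -91.9] F [ 0.3  0.4 -0.2] open 0.817
```

View pics/s1.png

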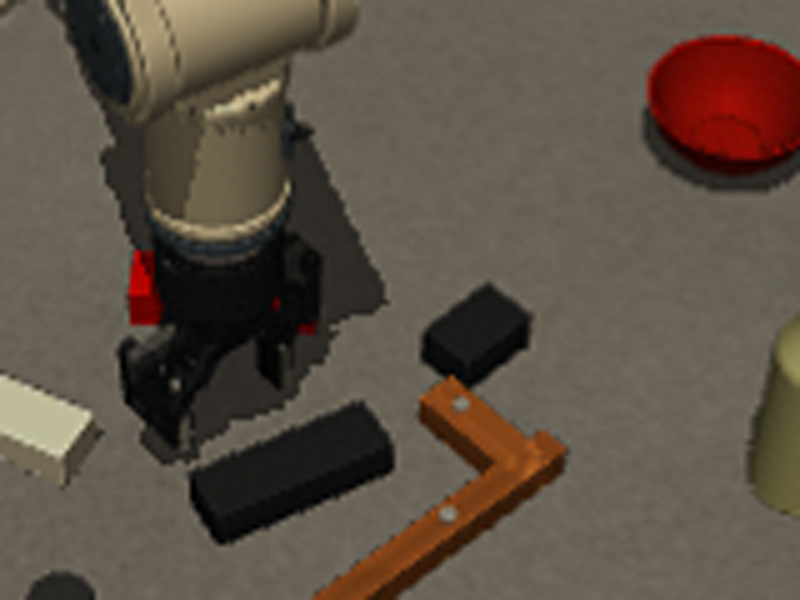

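The crop shows both fingertips on the robot's side of the bar, at (175,435) and (280,370), with the bar ahead at (290,470). I'm starting the push.

```bash
python3 -m creep '[{"x":6,"y":0,"z":0,"rx":0,"ry":0,"rz":0,"hand":70},{"x":6,"y":0,"z":0,"rx":0,"ry":0,"rz":0,"hand":70},{"x":6,"y":0,"z":0,"rx":0,"ry":0,"rz":0,"hand":70},{"x":6,"y":0,"z":0,"rx":0,"ry":0,"rz":0,"hand":70},{"x":6,"y":0,"z":0,"rx":0,"ry":0,"rz":0,"hand":70},{"x":6,"y":0,"z":0,"rx":0,"ry":0,"rz":0,"hand":70},{"x":6,"y":0,"z":0,"rx":0,"ry":0,"rz":0,"hand":70},{"x":6,"y":0,"z":0,"rx":0,"ry":0,"rz":0,"hand":70},{"x":6,"y":0,"z":0,"rx":0,"ry":0,"rz":0,"hand":70},{"x":6,"y":0,"z":0,"rx":0,"ry":0,"rz":0,"hand":70},{"x":6,"y":0,"z":0,"rx":0,"ry":0,"rz":0,"hand":70},{"x":6,"y":0,"z":0,"rx":0,"ry":0,"rz":0,"hand":70},{"x":6,"y":0,"z":0,"rx":0,"ry":0,"rz":0,"hand":70},{"x":0,"y":0,"z":0,"rx":0,"ry":0,"rz":0,"hand":70}]'
python3 -c "
from h import *
st();save('scene','s2.png',(270,150,430,270),5)"
```

```text
clock: 5.58
eef_pos: [599.4, -14.7, 7.4]
tcp_rot: [3.141, -0.001, 0.12]
contact_force: [-0.8, 0.3, -0.5]
opening: 0.82
grasp_force: 0.0
t 5.575 tcp [599.4 -14.7   7.4] [ 3.141e+00 -1.000e-03  1.200e-01] jig [-65.6 -92. ] F [-0.8  0.3 -0.5] open 0.82
```

View pics/s2.png

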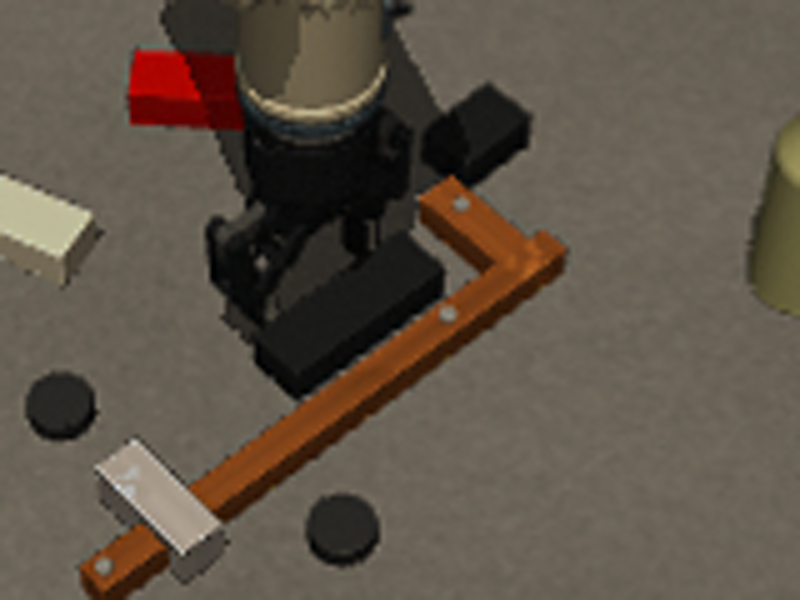

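The bar is now nearly parallel to the fence and close to it, at about (350,310), with both fingers behind it. I'll finish the push slowly and watch the force.

```bash
python3 -m creep '[{"x":3,"y":0,"z":0,"rx":0,"ry":0,"rz":0,"hand":70},{"x":3,"y":0,"z":0,"rx":0,"ry":0,"rz":0,"hand":70},{"x":2,"y":0,"z":0,"rx":0,"ry":0,"rz":0,"hand":70},{"x":2,"y":0,"z":0,"rx":0,"ry":0,"rz":0,"hand":70},{"x":1,"y":0,"z":0,"rx":0,"ry":0,"rz":0,"hand":70},{"x":0,"y":0,"z":0,"rx":0,"ry":0,"rz":0,"hand":70}]'; python3 -c "
from h import *
st()"
```

```text
clock: 6.38
eef_pos: [609.4, -13.4, 7.3]
tcp_rot: [3.142, -0.0, 0.12]
contact_force: [-2.9, -0.1, 2.7]
opening: 0.815
grasp_force: 1.6
t 6.375 tcp [609.4 -13.4   7.3] [ 3.142 -0.     0.12 ] jig [-55.5 -91.9] F [-2.9 -0.1  2.7] open 0.815
```

```bash
python3 -m creep '[{"x":1,"y":0,"z":0,"rx":0,"ry":0,"rz":0,"hand":70},{"x":1,"y":0,"z":0,"rx":0,"ry":0,"rz":0,"hand":70},{"x":0,"y":0,"z":0,"rx":0,"ry":0,"rz":0,"hand":70}]';python3 -m creep '[{"x":1,"y":0,"z":0,"rx":0,"ry":0,"rz":0,"hand":70},{"x":1,"y":0,"z":0,"rx":0,"ry":0,"rz":0,"hand":70},{"x":0,"y":0,"z":0,"rx":0,"ry":0,"rz":0,"hand":70}]'
```

```text
clock: 6.75
eef_pos: [611.6, -13.1, 7.3]
tcp_rot: [3.142, -0.001, 0.12]
contact_force: [-2.1, -0.6, 1.7]
opening: 0.819
grasp_force: 1.4
clock: 7.12
eef_pos: [613.5, -12.9, 7.3]
tcp_rot: [3.142, -0.0, 0.12]
contact_force: [-2.6, -1.5, 2.2]
opening: 0.82
grasp_force: 1.6
```

```bash
python3 -m creep '[{"x":1,"y":0,"z":0,"rx":0,"ry":0,"rz":0,"hand":70},{"x":1,"y":0,"z":0,"rx":0,"ry":0,"rz":0,"hand":70},{"x":0,"y":0,"z":0,"rx":0,"ry":0,"rz":0,"hand":70}]';python3 -m creep '[{"x":1,"y":0,"z":0,"rx":0,"ry":0,"rz":0,"hand":70},{"x":1,"y":0,"z":0,"rx":0,"ry":0,"rz":0,"hand":70},{"x":0,"y":0,"z":0,"rx":0,"ry":0,"rz":0,"hand":70}]'; python3 -c "
from h import *
st();save('top','t2.png',(264,140,424,220),5)"
```

```text
clock: 7.5
eef_pos: [613.4, -12.9, 7.2]
tcp_rot: [-3.141, 0.004, 0.12]
contact_force: [-9.4, -1.1, 7.6]
opening: 0.819
grasp_force: 5.0
clock: 7.88
eef_pos: [613.4, -12.8, 6.9]
tcp_rot: [-3.141, 0.007, 0.12]
contact_force: [-16.3, -3.9, 13.0]
opening: 0.815
grasp_force: 8.2
t 7.875 tcp [613.4 -12.8   6.9] [-3.141  0.007  0.12 ] jig [-51.5 -91.8] F [-16.3  -3.9  13. ] open 0.815
```

View pics/t2.png

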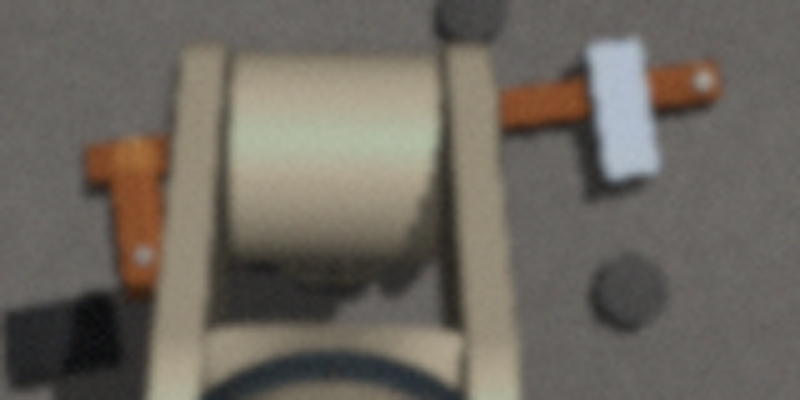

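The force rise at TCP x = -51.5 (jig frame) shows the bar is hard against the fence. The arm hides the bar in this view; the pusher's back edge is still at crop (650,150). I'll back off, lift, shut the fingers and go behind the pusher.

```bash
python3 -m creep '[{"x":-4,"y":0,"z":0,"rx":0,"ry":0,"rz":0,"hand":70},{"x":-10,"y":0,"z":0,"rx":0,"ry":0,"rz":0,"hand":70},{"x":-15,"y":0,"z":0,"rx":0,"ry":0,"rz":0,"hand":70},{"x":-15,"y":0,"z":0,"rx":0,"ry":0,"rz":0,"hand":70},{"x":0,"y":0,"z":-25,"rx":0,"ry":0,"rz":0,"hand":70},{"x":0,"y":0,"z":-35,"rx":0,"ry":0,"rz":0,"hand":0},{"x":0,"y":0,"z":-40,"rx":0,"ry":0,"rz":0,"hand":0},{"x":9,"y":28,"z":0,"rx":0,"ry":0,"rz":0,"hand":0},{"x":9,"y":28,"z":0,"rx":0,"ry":0,"rz":0,"hand":0},{"x":9,"y":28,"z":0,"rx":0,"ry":0,"rz":0,"hand":0},{"x":9,"y":28,"z":0,"rx":0,"ry":0,"rz":0,"hand":0},{"x":9,"y":28,"z":0,"rx":0,"ry":0,"rz":0,"hand":0},{"x":9,"y":28,"z":0,"rx":0,"ry":0,"rz":0,"hand":0},{"x":9,"y":28,"z":0,"rx":0,"ry":0,"rz":0,"hand":0},{"x":8,"y":28,"z":0,"rx":0,"ry":0,"rz":0,"hand":0},{"x":0,"y":0,"z":0,"rx":0,"ry":0,"rz":0,"hand":0}]'; python3 -c "
from h import *
st();save('top','t3.png',(264,140,424,220),5);save('scene','s3.png',(250,150,410,270),5)"
```

```text
clock: 9.93
eef_pos: [670.6, -233.3, 107.0]
tcp_rot: [3.141, -0.0, 0.118]
contact_force: [-0.4, -0.1, 0.5]
opening: -0.001
grasp_force: 0.0
t 9.925 tcp [ 670.6 -233.3  107. ] [ 3.141 -0.     0.118] jig [ -21.1 -317.5] F [-0.4 -0.1  0.5] open -0.001
```

View pics/t3.png

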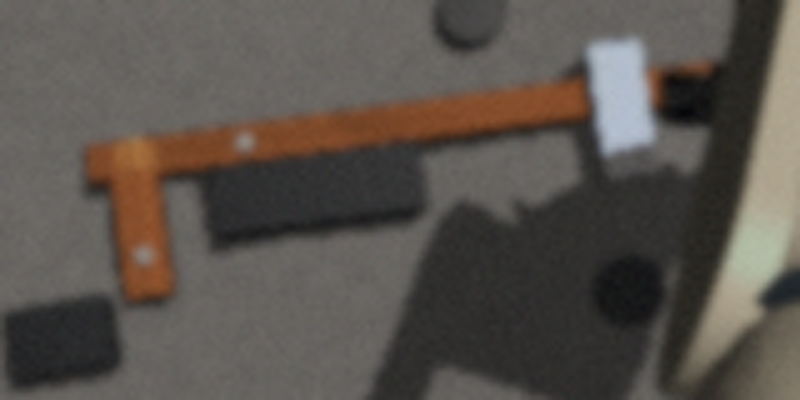

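The bar lies flat along the fence, (205,170) to (425,215), about 22 mm short of the stop. The pusher is untouched and the fingers hover behind it at (690,95). I'll descend and push it along.

```bash
python3 -m creep '[{"x":0,"y":0,"z":30,"rx":0,"ry":0,"rz":0,"hand":0},{"x":0,"y":0,"z":30,"rx":0,"ry":0,"rz":0,"hand":0},{"x":0,"y":0,"z":20,"rx":0,"ry":0,"rz":0,"hand":0},{"x":0,"y":0,"z":15,"rx":0,"ry":0,"rz":0,"hand":0},{"x":0,"y":0,"z":0,"rx":0,"ry":0,"rz":0,"hand":0}]'; python3 -m creep '[{"x":0,"y":-5,"z":0,"rx":0,"ry":0,"rz":0,"hand":0},{"x":0,"y":-5,"z":0,"rx":0,"ry":0,"rz":0,"hand":0},{"x":0,"y":-5,"z":0,"rx":0,"ry":0,"rz":0,"hand":0},{"x":0,"y":-5,"z":0,"rx":0,"ry":0,"rz":0,"hand":0},{"x":0,"y":-5,"z":0,"rx":0,"ry":0,"rz":0,"hand":0},{"x":0,"y":-5,"z":0,"rx":0,"ry":0,"rz":0,"hand":0},{"x":0,"y":-5,"z":0,"rx":0,"ry":0,"rz":0,"hand":0},{"x":0,"y":0,"z":0,"rx":0,"ry":0,"rz":0,"hand":0}]'; python3 -c "
from h import *
st();save('scene','s4.png',(250,150,410,270),5)"
```

```text
clock: 10.65
eef_pos: [670.1, -231.1, 11.3]
tcp_rot: [-3.141, 0.002, 0.12]
contact_force: [-0.4, 0.1, 1.5]
opening: 0.001
grasp_force: 0.0
clock: 11.65
eef_pos: [666.6, -196.4, 12.4]
tcp_rot: [-3.141, -0.0, 0.12]
contact_force: [0.1, -0.4, 0.5]
opening: 0.001
grasp_force: 0.0
t 11.65 tcp [ 666.6 -196.4   12.4] [-3.141 -0.     0.12 ] jig [ -20.6 -280.4] F [ 0.1 -0.4  0.5] open 0.001
```

View pics/s4.png

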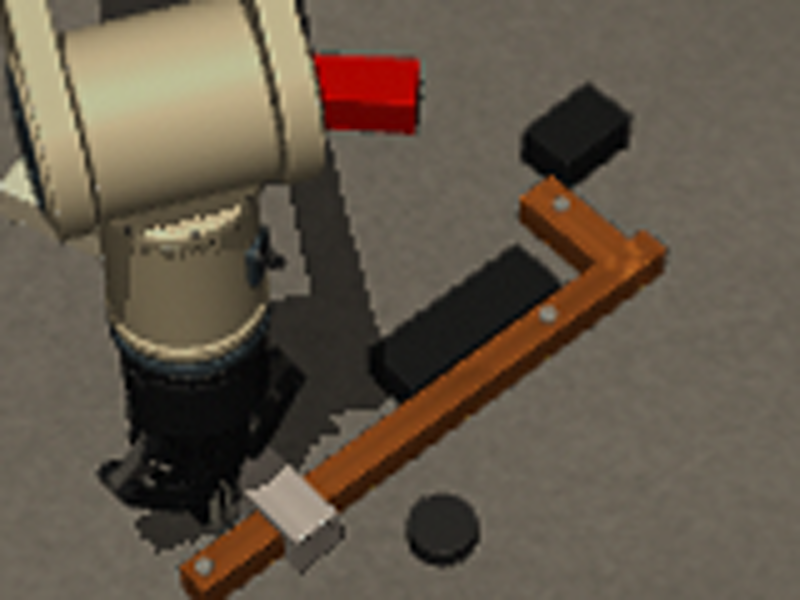

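The fingers are right behind the pusher, at (215,500), and the path is clear. I'll keep going.

```bash
python3 -m creep '[{"x":0,"y":-5,"z":0,"rx":0,"ry":0,"rz":0,"hand":0},{"x":0,"y":-5,"z":0,"rx":0,"ry":0,"rz":0,"hand":0},{"x":0,"y":-5,"z":0,"rx":0,"ry":0,"rz":0,"hand":0},{"x":0,"y":-5,"z":0,"rx":0,"ry":0,"rz":0,"hand":0},{"x":0,"y":0,"z":0,"rx":0,"ry":0,"rz":0,"hand":0}]'; python3 -m creep '[{"x":0,"y":-5,"z":0,"rx":0,"ry":0,"rz":0,"hand":0},{"x":0,"y":-5,"z":0,"rx":0,"ry":0,"rz":0,"hand":0},{"x":0,"y":-5,"z":0,"rx":0,"ry":0,"rz":0,"hand":0},{"x":0,"y":-5,"z":0,"rx":0,"ry":0,"rz":0,"hand":0},{"x":0,"y":-5,"z":0,"rx":0,"ry":0,"rz":0,"hand":0},{"x":0,"y":-5,"z":0,"rx":0,"ry":0,"rz":0,"hand":0},{"x":0,"y":-5,"z":0,"rx":0,"ry":0,"rz":0,"hand":0},{"x":0,"y":-5,"z":0,"rx":0,"ry":0,"rz":0,"hand":0},{"x":0,"y":0,"z":0,"rx":0,"ry":0,"rz":0,"hand":0}]'; python3 -c "
from h import *
st();save('scene','s5.png',(250,150,410,270),5)"
```

```text
clock: 12.32
eef_pos: [664.1, -176.2, 12.2]
tcp_rot: [-3.141, 0.0, 0.12]
contact_force: [0.8, -1.1, 0.5]
opening: -0.001
grasp_force: 0.0
clock: 13.45
eef_pos: [659.4, -136.5, 12.3]
tcp_rot: [-3.141, 0.0, 0.12]
contact_force: [0.6, -0.6, 0.0]
opening: 0.0
grasp_force: 0.0
t 13.45 tcp [ 659.4 -136.5   12.3] [-3.141  0.     0.12 ] jig [ -20.6 -220.1] F [ 0.6 -0.6  0. ] open 0.0
```

View pics/s5.png

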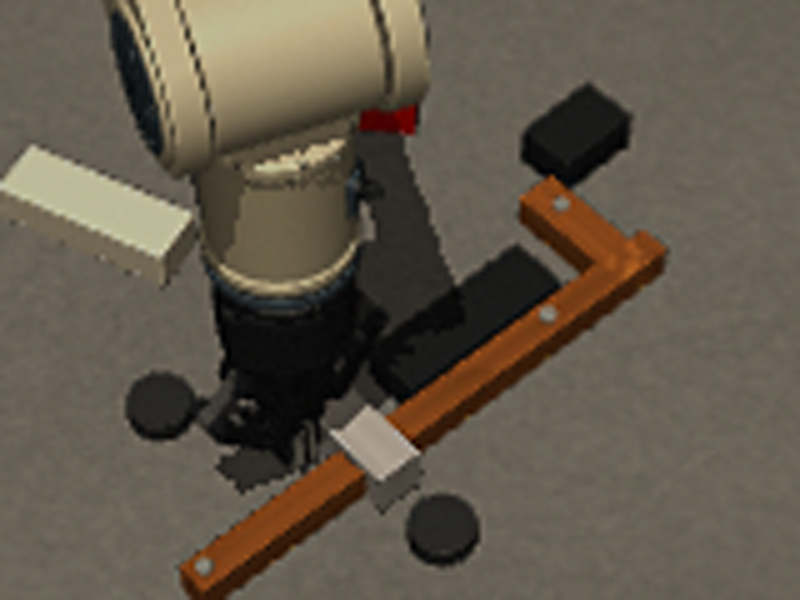

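The pusher is sliding cleanly, now at (375,440), and is close to the bar's end. disc_a is unmoved at (160,405).

```bash
python3 -m creep '[{"x":0,"y":-4,"z":0,"rx":0,"ry":0,"rz":0,"hand":0},{"x":0,"y":-4,"z":0,"rx":0,"ry":0,"rz":0,"hand":0},{"x":0,"y":-4,"z":0,"rx":0,"ry":0,"rz":0,"hand":0},{"x":0,"y":-4,"z":0,"rx":0,"ry":0,"rz":0,"hand":0},{"x":0,"y":-4,"z":0,"rx":0,"ry":0,"rz":0,"hand":0},{"x":0,"y":-4,"z":0,"rx":0,"ry":0,"rz":0,"hand":0},{"x":0,"y":-4,"z":0,"rx":0,"ry":0,"rz":0,"hand":0},{"x":0,"y":-4,"z":0,"rx":0,"ry":0,"rz":0,"hand":0},{"x":0,"y":-4,"z":0,"rx":0,"ry":0,"rz":0,"hand":0},{"x":0,"y":-4,"z":0,"rx":0,"ry":0,"rz":0,"hand":0},{"x":0,"y":0,"z":0,"rx":0,"ry":0,"rz":0,"hand":0}]';python3 -m creep '[{"x":0,"y":-2,"z":0,"rx":0,"ry":0,"rz":0,"hand":0},{"x":0,"y":-2,"z":0,"rx":0,"ry":0,"rz":0,"hand":0},{"x":0,"y":-2,"z":0,"rx":0,"ry":0,"rz":0,"hand":0},{"x":0,"y":0,"z":0,"rx":0,"ry":0,"rz":0,"hand":0}]'; python3 -m creep '[{"x":0,"y":-2,"z":0,"rx":0,"ry":0,"rz":0,"hand":0},{"x":0,"y":-1,"z":0,"rx":0,"ry":0,"rz":0,"hand":0},{"x":0,"y":0,"z":0,"rx":0,"ry":0,"rz":0,"hand":0}]'; python3 -c "
from h import *
st()"
```

```text
clock: 14.88
eef_pos: [654.7, -97.2, 12.3]
tcp_rot: [-3.141, -0.0, 0.12]
contact_force: [0.2, -2.5, 0.2]
opening: -0.003
grasp_force: 1.1
clock: 15.38
eef_pos: [654.0, -91.7, 12.3]
tcp_rot: [3.142, -0.0, 0.12]
contact_force: [1.0, -3.6, 0.2]
opening: 0.0
grasp_force: 2.0
clock: 15.75
eef_pos: [653.7, -88.8, 12.3]
tcp_rot: [3.141, -0.0, 0.12]
contact_force: [-0.3, -4.3, 0.7]
opening: -0.002
grasp_force: 2.3
t 15.75 tcp [653.7 -88.8  12.3] [ 3.141 -0.     0.12 ] jig [ -20.6 -172. ] F [-0.3 -4.3  0.7] open -0.002
```

```bash
python3 -m creep '[{"x":0,"y":-2,"z":0,"rx":0,"ry":0,"rz":0,"hand":0},{"x":0,"y":-2,"z":0,"rx":0,"ry":0,"rz":0,"hand":0},{"x":0,"y":0,"z":0,"rx":0,"ry":0,"rz":0,"hand":0}]';python3 -m creep '[{"x":0,"y":-1,"z":0,"rx":0,"ry":0,"rz":0,"hand":0},{"x":0,"y":-1,"z":0,"rx":0,"ry":0,"rz":0,"hand":0},{"x":0,"y":0,"z":0,"rx":0,"ry":0,"rz":0,"hand":0}]'; python3 -m creep '[{"x":0,"y":-1,"z":0,"rx":0,"ry":0,"rz":0,"hand":0},{"x":0,"y":-1,"z":0,"rx":0,"ry":0,"rz":0,"hand":0},{"x":0,"y":0,"z":0,"rx":0,"ry":0,"rz":0,"hand":0}]'; python3 -c "
from h import *
st()"
```

```text
clock: 16.12
eef_pos: [653.2, -84.7, 12.3]
tcp_rot: [-3.142, -0.0, 0.12]
contact_force: [-0.0, -4.0, 1.5]
opening: -0.0
grasp_force: 2.1
clock: 16.5
eef_pos: [652.9, -82.8, 12.3]
tcp_rot: [3.142, -0.0, 0.12]
contact_force: [1.3, -5.8, 0.8]
opening: -0.002
grasp_force: 2.4
clock: 16.88
eef_pos: [652.8, -81.3, 12.4]
tcp_rot: [3.141, -0.0, 0.12]
contact_force: [0.4, -7.7, -0.1]
opening: 0.003
grasp_force: 3.8
t 16.875 tcp [652.8 -81.3  12.4] [ 3.141 -0.     0.12 ] jig [ -20.6 -164.5] F [ 0.4 -7.7 -0.1] open 0.003
```

Force is rising at TCP y = -164.5, close to the predicted -165. One firmer nudge to confirm contact.

```bash
python3 -m creep '[{"x":0,"y":-1,"z":0,"rx":0,"ry":0,"rz":0,"hand":0},{"x":0,"y":-1,"z":0,"rx":0,"ry":0,"rz":0,"hand":0},{"x":0,"y":0,"z":0,"rx":0,"ry":0,"rz":0,"hand":0}]';python3 -m creep '[{"x":0,"y":-1,"z":0,"rx":0,"ry":0,"rz":0,"hand":0},{"x":0,"y":0,"z":0,"rx":0,"ry":0,"rz":0,"hand":0}]'
```

```text
clock: 17.25
eef_pos: [652.8, -81.1, 12.4]
tcp_rot: [3.139, -0.001, 0.12]
contact_force: [1.5, -16.9, -1.1]
opening: 0.0
grasp_force: 8.6
clock: 17.5
eef_pos: [652.8, -81.1, 12.4]
tcp_rot: [3.137, -0.001, 0.121]
contact_force: [2.1, -21.8, -1.8]
opening: 0.001
grasp_force: 11.0
```

It's blocked against the stop. I'll retreat, lift clear and look.

```bash
python3 -m creep '[{"x":0,"y":4,"z":0,"rx":0,"ry":0,"rz":0,"hand":0},{"x":0,"y":10,"z":0,"rx":0,"ry":0,"rz":0,"hand":0},{"x":0,"y":15,"z":0,"rx":0,"ry":0,"rz":0,"hand":0},{"x":0,"y":0,"z":-30,"rx":0,"ry":0,"rz":0,"hand":0},{"x":0,"y":0,"z":-40,"rx":0,"ry":0,"rz":0,"hand":0},{"x":0,"y":0,"z":-45,"rx":0,"ry":0,"rz":0,"hand":0},{"x":0,"y":0,"z":-45,"rx":0,"ry":0,"rz":0,"hand":0},{"x":-20,"y":35,"z":0,"rx":0,"ry":0,"rz":0,"hand":0},{"x":-25,"y":40,"z":0,"rx":0,"ry":0,"rz":0,"hand":0},{"x":-25,"y":40,"z":0,"rx":0,"ry":0,"rz":0,"hand":0},{"x":-25,"y":40,"z":0,"rx":0,"ry":0,"rz":0,"hand":0},{"x":-25,"y":40,"z":0,"rx":0,"ry":0,"rz":0,"hand":0},{"x":-25,"y":35,"z":0,"rx":0,"ry":0,"rz":0,"hand":0},{"x":0,"y":0,"z":0,"rx":0,"ry":0,"rz":0,"hand":0}]'; python3 -c "
from h import *
a=grab_frame('top')[140:220,264:424,::-1];b=grab_frame('scene')[160:260,280:400,::-1]
r=lambda i,w,h:cv2.resize(i,(w,h),interpolation=cv2.INTER_CUBIC)
cv2.imwrite('pics/f.png',np.vstack([r(a[10:65],800,275),np.pad(r(b,384,320),((0,0),(208,208),(0,0)))]))"
```

```text
clock: 19.25
eef_pos: [537.6, -354.9, 172.2]
tcp_rot: [3.142, 0.0, 0.116]
contact_force: [0.9, -0.0, 0.5]
opening: -0.0
grasp_force: 0.0
```

View pics/f.png

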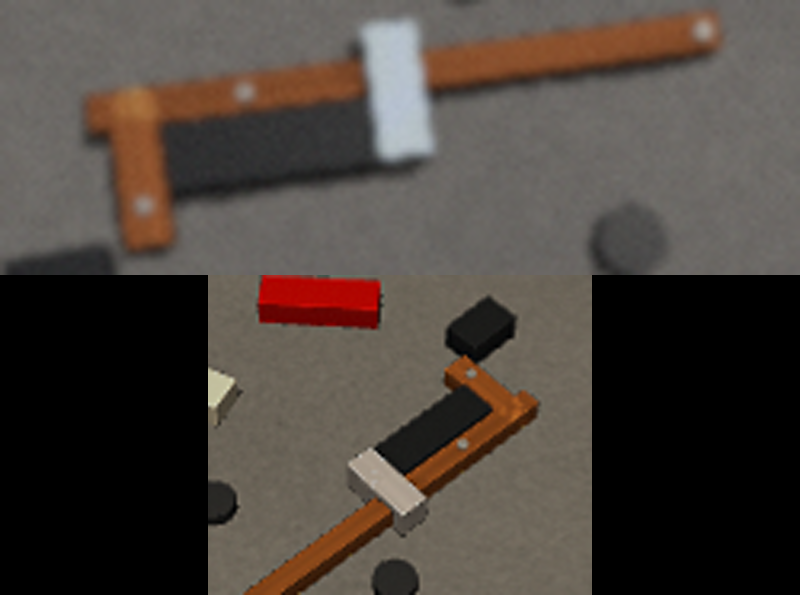

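The bar fills the corner with no visible gap at the fence, the stop (165,160) or the pusher (372,130). The neighbours have not moved, so I'm handing in.

```bash
python3 -c "
from rig import *
print(sign_off())"
```

```text
the job is handed in; nothing more can be done
None
```

The long bar is seated in the corner, flat against the fence and the end stop, with the pusher closed on its other end and no gaps visible in the final pictures. I handed the job in at about 19 s; no verdict came back.

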